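Snap the protective cover onto the sample carrier on the sprung stage

ROBOT

A 6-joint arm with a two-finger parallel gripper is mounted at the origin on the work surface. World frame = base frame: x ahead of the robot, y to its left, z up, the work surface at z = 0. Lengths are in mm, angles in rad, forces in N, time in s.
With the tool pointing down it reaches from about 300 to 775 mm from the base axis. Payload 14.6 kg.
Tool frame: the origin (TCP) lies on the centre line of the jaws, within the pads' length; the fingertips stand 19 mm ahead of it and the grasp point (between the pads) is the TCP (bot.tip_reach is the distance from the TCP to the fingertips, in mm); y points along the fingers, x is the direction in which the jaws open and shut, and the axes are right-handed (so a half turn about y gives the same grasp; the last joint's range is limited). The gripper opens to 85 mm and grips with 20 to 120 N. Pads are 22 mm wide; open, the fingers measure 114 mm over their backs; the gripper's body (76 mm by 85 mm) begins 54 mm behind the grasp point. The pads swing forward as they close: fully open they stand 13 mm farther back than shut.
Start: joints at [1.224, 0.3, 1.521, -0, 1.321, -0.067], TCP at [151.888, 528.602, 250.281] pointing down, gripper open.
Joint ranges: [-3.03, 3.03], [-0.79, 2.21], [0.23, 2.52], [-1.04, 4.18], [0, 3.07], [-2.55, 2.55]. Speed limits (rad/s): [2.22, 2.22, 2.57, 3.14, 3.14, 3.14].

INTERFACE

Orientations are given as a unit quaternion [w, x, y, z].
In Python, from rig import bot gives the robot as it stands. Calls block until the motion is done:
- bot.move_to(position, orientation): joint-space move of the TCP to a pose.
- bot.servo_line(position, attitude=None, speed=150, until_force=None): straight line of the TCP; attitude=None keeps the orientation; speed is the mean speed in mm/s. With until_force (N) it stops when the force on the tool has changed by that much, and returns True; else False.
- bot.move_joints(angles): joint-space move.
- bot.move_gripper(opening, grip_force=None): finger opening in mm; grip_force is the grip in N (None keeps the last); returns when the fingers have stopped.
- bot.dwell(seconds).
- bot.ik(position, orientation): joint angles nearest the present ones, or None.
- bot.read_state(): the state.
- bot.read_camera(name): name is "scene" or "top" or "wrist"; returns a dict with "image" (384x512x3 uint8, blue, green, red), "depth" (384x512 float32, mm along the optical axis (not along the pixel's ray), 0 where there is no reading), "fovy" (degrees; the focal length in pixels is half the picture's height over the tangent of half this angle, whatever the lens; pixels are square), "cx", "cy" (the principal point, pixels), "k1" (the pictures are not rectified: a ray, as slopes to the right and down, at radius r is drawn at 1 + k1 r^2 times it, then the intrinsics apply), "eye" and "attitude" of the camera in the world; the wrist camera has in their place "mount" (4x4, takes a point from camera to tool coordinates, whose origin is the TCP and whose axes are the tool frame's). Camera axes: x right, y down, z forward; pixel columns grow to the right and rows downward; lengths in mm; the calibration is good to about 2 mm. A picture is of the moment at which its call begins: read the wrist's pose just before it.
A pose or a line that the arm cannot do raises bot.MotionError and nothing moves.
- bot.finish_job(): hands the job in, once; it reports no verdict.
The state is a dict: "clock": time; "joint_positions": joint angles; "qvel": joint speeds; "effort": joint torques, N m; "ee_pos": TCP position; "tool_rot": TCP orientation; "ft_force": force on the tool from outside, world axes, zero at the start; "moment": the same for the moment, N m; "grip_width": finger opening in mm.
Only numpy, scipy, OpenCV 4.12 (cv2) and the standard library are available. Lean on these libraries where they do the work, as an engineer would, in place of code of your own. Each camera call takes 0.05 s, during which the arm holds its last target. There are 200 camera calls.

TASK

Pick up the blue protective cover by its handle, set it squarely over the white sample carrier on the sprung stage, and press it gently straight down until both yellow clip arms have snapped under the carrier's rim, so that the cover sits flush and fully home. Then let go so that the stage springs back up. Do not overload the stage, and leave the other things on the bench where they are.

Things in the scene. Friction and masses are not known exactly. Their poses are not given: they have to be found in the camera images.
- carrier_top (a point): Centre of the flat top of the white sample carrier (green board with six dies), fixed on the sprung stage. z up, x and y along its sides. Its rim is 60 mm (its x) by 84 mm (its y), 3.5 mm thick, about 96 mm above the bench at rest; below the rim the body is only 48 by 72 mm, and the stage's 120 mm square aluminium plate lies 38 mm below the rim's top.
- stage (a joint): How far the stage plate with the carrier has sunk on its spring (m): 0 up at rest, 0.026 bottom stop. It starts to sink at about 2 to 4 N, then gives roughly 1 mm per newton, oil-damped (100 N per m/s): it yields several mm before the clips ride over, so pressing to the height measured at rest does not close the cover. It springs back when unloaded. Its load must stay below 25 N.
- cover_grip (a point): Where to grip the blue cover: on the axis of its handle, an upright block 22 mm (cover x) by 34 mm (cover y) and 40 mm tall; this point lies 15 mm below the handle's top, 25 mm above the cover plate's upper face, 59 mm above the feet. z up, x across the skirts, y towards the clip arms. The cover starts upright on the bench, turned at random; half a turn round it fits as well.
- cover_seat (a point): Centre of the underside of the cover plate, 31 mm below cover_grip, same axes. Fully home, it coincides with carrier_top: the plate (70 by 86 by 6 mm) lies on the rim. The clips' slopes first touch the rim with this point about 13 mm above the carrier's top; the peak force comes about 5 mm above it.
- clip_left (a joint): Angle of the yellow spring clip arm at the cover's +y end (rad): 0 when closed (its free state, and again when snapped under the rim), about 0.2 when spread as far as the rim spreads it. Both clips together need roughly 9 to 16 N straight down to ride over the rim; then the force drops by a few newtons and rises again once the cover is home.
- clip_right (a joint): The same for the clip arm at the cover's -y end.
- cover: The blue cover, 70 by 93 mm, 74 mm tall, about 100 g; origin between the feet of its skirts, 28 mm below cover_seat. Its two skirts hang 28 mm below the plate along the x sides (1.5 mm clearance to the rim on each side, flared at the foot to take up about 4 mm); the two yellow clip arms hang 24 mm below the plate at the y ends, flared likewise.
- stage_base: The fixed dark base of the sprung stage, 130 by 130 by 16 mm; origin at the centre of its underside. The rim's top is 96 mm above it at rest.
- spare_carrier: Loose grey spare carrier standing on the bench, 60 by 84 by 38 mm, origin under its centre; leave it alone.
- weight: Brass calibration weight, 38 mm across, 58 mm tall, origin under its centre; leave it alone.
- jar: Amber glass jar with a white cap, 56 mm across, 70 mm tall, origin under its centre; leave it alone.
- screwdriver: Screwdriver lying on the bench; leave it alone.
- pen: Red pen lying on the clipboard at the far side, 142 mm long; leave it alone.
- mouse: Black computer mouse, 105 by 62 by 34 mm, origin under its centre; leave it alone.
Things that resemble listed ones, but are neither listed nor needed, are in the scene too. There is more than one size of the stage_base; the job needs the middle-sized.

How it is judged (in metres and radians):
On the way, in this order (a step that is already met when the one before it is completed fails the run):
1. the cover is brought upright over the carrier, not yet clipped (z of cover_seat in the frame of carrier_top between 0.005 and 0.1 m and horizontal distance between cover_seat and carrier_top below 0.01 m and angle between cover_seat's own z axis and vertical below 0.2 rad), for 0.1 s.
2. the cover is home on the rim with both clip arms closed under it (z of cover_seat in the frame of carrier_top between -0.002 and 0.0018 m and horizontal distance between cover_seat and carrier_top below 0.0035 m and angle between the x axis of cover_seat and the x axis of carrier_top, either way round below 0.08 rad and angle between the z axis of cover_seat and the z axis of carrier_top, either way round below 0.04 rad and value of joint each of clip_left, clip_right below 0.07 rad), for 0.1 s.
At the end, for the whole second after the job is handed in: The cover plate lies on the carrier's rim (within 1.8 mm in height, 3.5 mm sideways, 0.08 rad in turn, either way round, 0.04 rad in tilt), both clip arms are closed (below 0.07 rad), the stage is back up within 2 mm, and all is at rest (all of step 2 and value of joint stage below 0.002 m and linear speed of cover below 0.02 m/s); the robot touches nothing.
It fails at once if the stage is loaded with more than 25 N, by the cover or by the robot (contact force between any of cover, the arm, the fingers and stage_base above 25 N).
It fails at once if another thing on the bench is moved by more than 20 mm (distance of any of spare_carrier, weight, jar, screwdriver, pen, mouse from where it was at the start of the episode above 0.02 m).
It also fails if it takes over 45 s, if anything falls off the work surface, if the arm or the gripper's body presses on something with over 40 N, if the wrist force passes 120 N, or if a joint passes its speed limit or range.

## Working session

There is one attempt and no reset: what is moved stays moved. The work goes in short steps, each a Python script; the robot and the scene stay as the last script left them, time stands still between calls to the robot, and variables do not carry over. Pictures are saved under pics/ and viewed, about 8 in all and at most 12, crops included, and the job is handed in when it is done.

```bash
ls && mkdir -p pics
cat > h.py <<'E'
import numpy as np, cv2
from rig import bot
from scipy.spatial.transform import Rotation as R
def rot(q): return R.from_quat(np.array(q)[[1,2,3,0]]).as_matrix()
def pose(c,s=None):
    if 'mount' in c:
        T=np.eye(4); T[:3,:3]=rot(s['tool_rot']); T[:3,3]=s['ee_pos']
        M=T@np.array(c['mount']); return M[:3,:3],M[:3,3]
    a=np.array(c['attitude']); return (rot(a) if a.size==4 else a.reshape(3,3)),np.array(c['eye'])
def slopes(c,uv):
    f=192/np.tan(np.radians(c['fovy'])/2)
    d=(np.atleast_2d(uv).astype(float)-[c['cx'],c['cy']])/f
    u=d.copy()
    for _ in range(20): u=d/(1+c['k1']*(u**2).sum(1,keepdims=True))
    return np.c_[u,np.ones(len(u))]
def onplane(c,uv,z,s=None):
    Rm,e=pose(c,s); r=slopes(c,uv)@Rm.T
    return e+r*((z-e[2])/r[:,2])[:,None]
def cloud(c,s=None):
    v,u=np.mgrid[0:384,0:512]; Rm,e=pose(c,s)
    P=slopes(c,np.c_[u.ravel(),v.ravel()])*c['depth'].reshape(-1,1)
    P=P@Rm.T+e; P[c['depth'].ravel()==0]=np.nan
    return P.reshape(384,512,3)
E
python3 - <<'E'
from h import *
import pickle
for n in('scene','top','wrist'):
    s=bot.read_state(); c=bot.read_camera(n); pickle.dump((c,s),open(n+'.pkl','wb'))
    print(n,{k:v for k,v in c.items() if k not in('image','depth')})
    cv2.imwrite(f'pics/{n}0.png',c['image'])
print(s)
E
```

```text
pics
scene {'fovy': 57.54607414017607, 'cx': 253.86622739169766, 'cy': 191.31149364793623, 'k1': -0.039864578613269315, 'eye': array([877.65443046, 300.54278969, 807.9805713 ]), 'attitude': array([-0.11090696,  0.3436278 ,  0.89192667, -0.27218817])}
top {'fovy': 54.07406461446455, 'cx': 260.02221510672916, 'cy': 194.4353683571373, 'k1': -0.08807774621527213, 'eye': array([ 446.09191113,  -67.26998264, 1090.99474967]), 'attitude': array([-0.0316908 ,  0.71557301, -0.69755733,  0.01909786])}
wrist {'fovy': 60.049550377032006, 'cx': 254.59301208938135, 'cy': 188.37593111263897, 'k1': -0.08818915193658314, 'mount': array([[ 9.99999587e-01, -9.07580058e-04,  5.17751005e-05,
        -6.19307394e-01],
       [-3.11676176e-04, -2.88797751e-01,  9.57390078e-01,
        -1.23365855e+02],
       [-8.53955610e-04, -9.57389699e-01, -2.88797915e-01,
         7.35316038e+01],
       [ 0.00000000e+00,  0.00000000e+00,  0.00000000e+00,
         1.00000000e+00]])}
{'clock': 0.1, 'joint_positions': array([ 1.22438121e+00,  3.00407752e-01,  1.52151091e+00,  3.11431023e-05,
        1.32067912e+00, -6.65850125e-02]), 'qvel': array([ 0.00025586, -0.00172016, -0.00162901,  0.00110316, -0.00085078,
        0.00102084]), 'effort': array([ 2.33050436e-03, -5.44378960e+01, -3.62362683e+01,  2.67766225e-06,
        3.04120942e-03, -1.75254405e-05]), 'ee_pos': array([151.8323473 , 528.43848882, 249.785733  ]), 'tool_rot': array([-0.5646595 ,  0.56503049,  0.42507889, -0.42568549]), 'ft_force': array([-0.19888231, -0.29816481, -0.15342747]), 'moment': array([-0.02642801,  0.03111815,  0.03485469]), 'grip_width': 85.62648713441573}
```

View pics/top0.png

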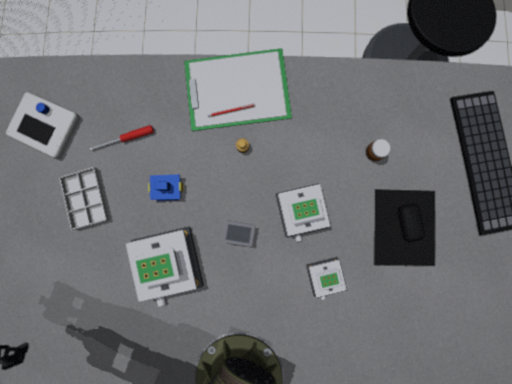

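View pics/scene0.png

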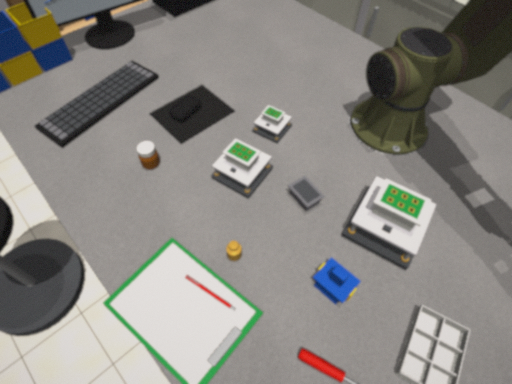

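The pictures show three stage look-alikes. In the top view they are large (162,267), middle (304,210) and small (327,278). The blue cover is at (165,187). Next I measure the sizes and crop the middle stage to confirm it.

Run:
```python
from h import *
import pickle
c,s=pickle.load(open('top.pkl','rb')); im=c['image']; P=cloud(c); hsv=cv2.cvtColor(im,cv2.COLOR_BGR2HSV)
print('bench z',np.nanmedian(P[100:340,200:270,2]))
for n,(u,v) in dict(big=(162,267),mid=(304,210),small=(327,278)).items():
    w=np.s_[v-45:v+45,u-45:u+45] if n=='big' else np.s_[v-33:v+33,u-33:u+33]
    Q=P[w].reshape(-1,3); z=Q[:,2]
    H,e=np.histogram(z[np.isfinite(z)],bins=np.arange(-5,150,4)); print(n,[(int(a),int(h)) for a,h in zip(e,H) if h>15])
    for lo,hi in ((8,300),):
        m=(P[...,2]>30); k=np.zeros_like(m); k[w]=1; m=(m&k).astype(np.uint8)
        pts=P[m>0][:,:2].astype(np.float32); print(' >30',cv2.minAreaRect(pts))
    zt=np.nanpercentile(z[z>30],97); m=np.abs(z-zt)<8; print(' top',zt,cv2.minAreaRect(Q[m][:,:2].astype(np.float32)))
b=cv2.inRange(hsv,(105,120,50),(130,255,255)); k=np.zeros_like(b);k[160:215,135:195]=1
Q=P[(b>0)&(k>0)]; print('cover z hist',np.histogram(Q[:,2],bins=np.arange(0,90,6))[0]); 
for lo,hi in((24,44),(64,84)):
    q=Q[(Q[:,2]>lo)&(Q[:,2]<hi)]; print(q.mean(0),cv2.minAreaRect(q[:,:2].astype(np.float32)))
c2=pickle.load(open('scene.pkl','rb'))[0]['image']
A=cv2.resize(im[170:300,270:360],None,fx=4,fy=4,interpolation=cv2.INTER_CUBIC)
B=cv2.resize(c2[95:200,200:300],(400,520),interpolation=cv2.INTER_CUBIC)
cv2.imwrite('pics/crop1.png',np.hstack([A,B]))
```

```text
bench z 1.2927001499090238
big [(-5, 671), (-1, 2576), (3, 598), (7, 21), (11, 17), (15, 53), (19, 305), (23, 186), (27, 17), (71, 27), (75, 659), (79, 1299), (83, 122), (87, 57), (127, 424), (131, 949), (135, 50)]
 >30 ((319.4465637207031, 216.49484252929688), (164.796630859375, 165.2915802001953), 14.822429656982422)
 top 134.44258014989427 ((319.55023193359375, 217.29270935058594), (82.87406158447266, 117.16951751708984), 15.574031829833984)
mid [(-5, 476), (-1, 1488), (3, 266), (11, 66), (15, 127), (19, 19), (51, 30), (55, 595), (59, 498), (63, 41), (91, 102), (95, 502), (99, 104)]
 >30 ((481.8482666015625, -167.81072998046875), (120.05091857910156, 120.6154556274414), 14.353288650512695)
 top 99.60568430485196 ((481.7361145019531, -167.59642028808594), (59.87786865234375, 84.23564910888672), 14.563664436340332)
small [(-5, 651), (-1, 2113), (3, 411), (7, 49), (11, 109), (15, 18), (35, 26), (39, 340), (43, 224), (63, 20), (67, 236), (71, 121)]
 >30 ((293.46807861328125, -239.90789794921875), (85.86685943603516, 88.2311019897461), 14.733967781066895)
 top 72.70051570194292 ((294.79901123046875, -239.59463500976562), (44.36310577392578, 61.27036666870117), 14.423896789550781)
cover z hist [ 10   8   6   2   3 411 167   5   7   2   0  16  87   1]
[536.47639369 224.2016921   34.79230151] ((537.3193359375, 225.34580993652344), (70.12842559814453, 85.52899169921875), 3.363252639770508)
[536.87094826 224.19775218  73.97122803] ((536.7960205078125, 224.785400390625), (20.027841567993164, 33.14262008666992), 3.1991024017333984)
```

View pics/crop1.png

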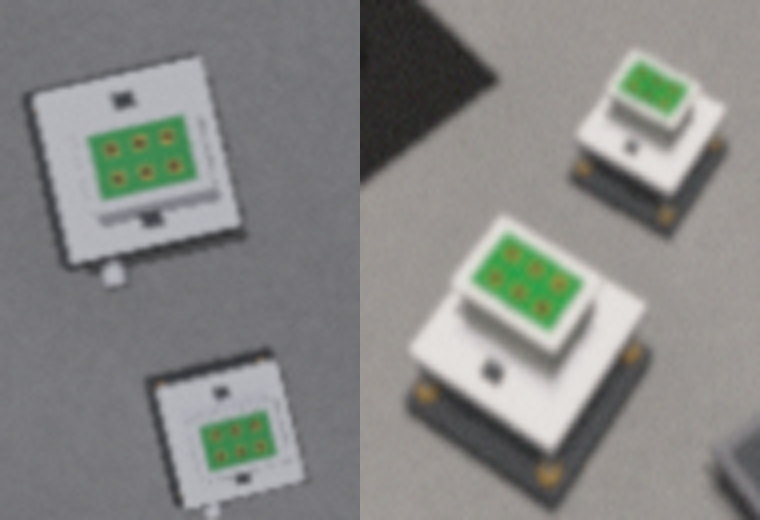

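Confirmed: the middle stage at top (304,210) has a 120 mm plate, a 60×84 mm carrier with six dies, and its top near 96 mm. Those match the description, while the big and small ones measure 165 and 87 mm. Now I take wrist views of the carrier and the cover from the same relative pose.

```bash
cat >> h.py <<'E'
def quat(yaw):  # tool x at yaw in the world, tool y down
    x=np.array([np.cos(yaw),np.sin(yaw),0]); y=np.array([0,0,-1.]); M=np.c_[x,y,np.cross(x,y)]
    return R.from_matrix(M).as_quat()[[3,0,1,2]]
E
python3 - <<'E'
from h import *
for n,p,a in(('cover',(537,225,154),3.3),('coverlow',(537,225,60),3.3),('car',(481.7,-167.6,216),14.5),('carlow',(481.7,-167.6,126),14.5)):
    for f in(0,180):
        q=bot.ik(np.array(p,float),quat(np.radians(a+f))); print(n,f,None if q is None else np.round(q,2))
E
```

```text
cover 0 [ 0.33  0.46  1.53 -0.    1.15  0.28]
cover 180 None
coverlow 0 [ 0.33  0.59  1.58 -0.    0.97  0.28]
coverlow 180 None
car 0 [-0.41  0.24  1.68 -0.    1.22 -0.66]
car 180 [-0.41  0.24  1.68 -0.    1.22  2.48]
carlow 0 [-0.41  0.35  1.76 -0.    1.03 -0.66]
carlow 180 [-0.41  0.35  1.76 -0.    1.03  2.48]
```

```bash
cat >> h.py <<'E'
def look(zref,name,lo=-6,hi=60,size=60):
    s=bot.read_state(); c=bot.read_camera('wrist'); P=cloud(c,s); cv2.imwrite(f'pics/{name}.png',c['image'])
    m=((P[...,2]>zref+lo)&(P[...,2]<zref+hi)&(np.hypot(P[...,0]-s['ee_pos'][0],P[...,1]-s['ee_pos'][1])<size)).astype(np.uint8)
    n,l,st,_=cv2.connectedComponentsWithStats(m); k=1+np.argmax(st[1:,4]); m=(l==k)
    cs,_=cv2.findContours(m.astype(np.uint8),cv2.RETR_EXTERNAL,cv2.CHAIN_APPROX_NONE)
    zt=np.nanmedian(P[...,2][m&(P[...,2]<zref+8)])
    w=onplane(c,cs[0][:,0,:],zref,s)[:,:2]
    r=cv2.minAreaRect(w.astype(np.float32))
    print(name,'z',round(float(zt),1),'rect',np.round(r[0],2),np.round(r[1],1),round(r[2],2),'tcp',np.round(s['ee_pos'],2),'clock',s['clock'])
    return c,s,P,r
E
python3 - <<'E'
from h import *
bot.move_to(np.array([537,225,154.]),quat(np.radians(3.3))); bot.dwell(.3)
look(34,'w_cover')
bot.servo_line(np.array([537,225,220.]))
bot.move_to(np.array([481.7,-167.6,216.]),quat(np.radians(14.5))); bot.dwell(.3)
look(96,'w_car')
a,b=[cv2.imread(f'pics/w_{n}.png') for n in('cover','car')]
cv2.imwrite('pics/w2.png',cv2.resize(np.hstack([a,b]),(800,300)))
E
```

```text
w_cover z 33.8 rect [538.23 224.46] [70.1 94.5] 3.34 tcp [536.88 225.39 154.12] clock 2.2667
w_car z 96.0 rect [ 482.63 -169.86] [60.1 83.8] 14.33 tcp [ 481.87 -167.19  215.95] clock 4.6833
```

View pics/w2.png

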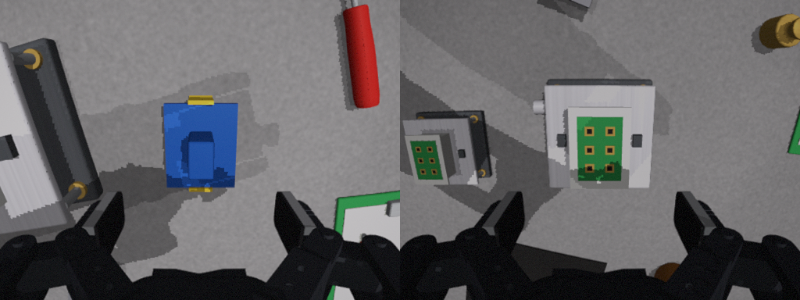

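Both wrist rectangles match the given sizes: cover 70×93 mm, and carrier 60×84 mm with its top at z = 96. Next I grip the handle once, release and look again. The jaws centre the cover, so this shows the camera's bias across them.

```bash
cat >> h.py <<'E'
def blue(c,s,z):
    m=cv2.inRange(cv2.cvtColor(c['image'],cv2.COLOR_BGR2HSV),(105,120,40),(130,255,255))
    n,l,st,_=cv2.connectedComponentsWithStats(m); k=1+np.argmax(st[1:,4]); 
    cs,_=cv2.findContours((l==k).astype(np.uint8),cv2.RETR_EXTERNAL,cv2.CHAIN_APPROX_NONE)
    r=cv2.minAreaRect(onplane(c,cs[0][:,0,:],z,s)[:,:2].astype(np.float32)); print(' blue',np.round(r[0],2),np.round(r[1],1),round(r[2],2)); return r
E
python3 - <<'E'
from h import *
q=quat(np.radians(3.34))
bot.servo_line(np.array([481.7,-167.6,240.]),speed=200)
bot.move_to(np.array([537.6,224.6,154.]),q)
print(bot.servo_line(np.array([537.6,224.6,60.]),speed=80,until_force=8))
bot.move_gripper(10,20); s=bot.read_state(); print(s['grip_width'],s['ee_pos'],s['ft_force'])
bot.move_gripper(85); bot.dwell(.1)
bot.servo_line(np.array([537.6,224.6,154.]),speed=100); bot.dwell(.3)
c,s,P,r=look(34,'w_cover2'); blue(c,s,34)
E
```

```text
False
21.677717029631737 [537.59156296 224.61741787  60.11523693] [-1.64099351  0.03629593  1.7734826 ]
w_cover2 z 33.7 rect [537.31 224.48] [70.1 94.2] 3.27 tcp [537.51 224.59 153.7 ] clock 10.5417
 blue [537.23 224.9 ] [70.1 86.2] 3.3
```

The bias across the jaws is −0.3 mm, and the sizes are exact (70.1×86.2 mm). Now I grip, lift, carry the cover over the carrier and check before pressing.

Run:
```python
from h import *
bot.servo_line(np.array([537.6,224.6,60.]),speed=90,until_force=8)
bot.move_gripper(10,60); print(bot.read_state()['grip_width'],bot.read_state()['ee_pos'])
bot.servo_line(np.array([537.6,224.6,230.]),speed=150)
q=quat(np.radians(14.36))
bot.move_to(np.array([482.9,-170.0,200.]),q)
bot.servo_line(np.array([482.9,-170.0,164.]),speed=80); bot.dwell(.3)
s=bot.read_state(); print(s['ee_pos'],s['ft_force'],s['grip_width'],s['clock'])
a=bot.read_camera('scene')['image']; s=bot.read_state(); c=bot.read_camera('wrist'); b=c['image']
A=cv2.resize(a[110:220,190:300],(400,400),interpolation=cv2.INTER_CUBIC); B=cv2.resize(b,(400,300))
cv2.imwrite('pics/over.png',np.hstack([A,cv2.copyMakeBorder(B,0,100,0,0,0)]))
```

```text
21.326259129488218 [537.67075347 224.61452536  60.19240486]
[ 483.01557512 -170.07971796  164.34073134] [-0.47237583  0.28244701 -0.86405682] 21.095309484164563 16.05
```

View pics/over.png

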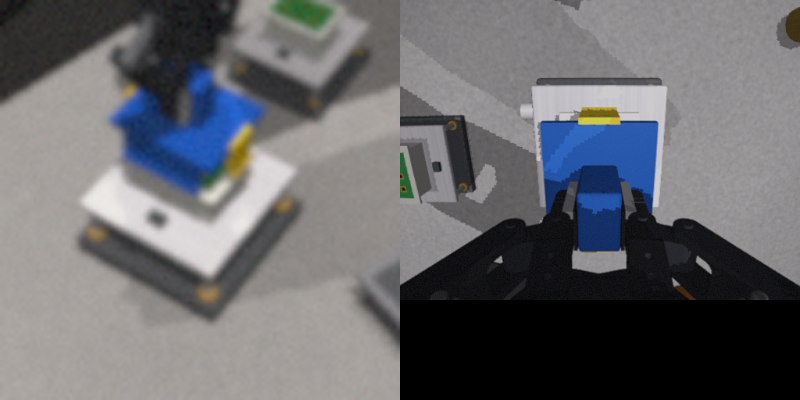

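The picture shows the cover square over the carrier, with the plate and the stage plate aligned, the skirts still above the rim and the clip at wrist (600,115). Now I press in slow steps and log the force.

Run:
```python
from h import *
p=np.array([482.9,-170.0,164.]); s=bot.read_state(); f0=s['ft_force'].copy()
hit=bot.servo_line(np.array([482.9,-170.0,143.]),speed=25,until_force=4)
s=bot.read_state(); print(hit,s['ee_pos'],s['ft_force']-f0)
z=s['ee_pos'][2]; pk=0; snapped=False; L=[]
while z>110 and s['clock']<36:
    z-=1.0; bot.servo_line(np.array([482.9,-170.0,z]),speed=12,until_force=5); s=bot.read_state()
    f=s['ft_force']-f0; L.append((round(s['ee_pos'][2],1),*np.round(f,1))); pk=max(pk,f[2])
    if not snapped and pk>7 and f[2]<pk-1.5: snapped=True; zs=s['ee_pos'][2]; fm=f[2]; print('snap',zs)
    if snapped:
        fm=min(fm,f[2])
        if f[2]>fm+4 and f[2]>12: break
    if f[2]>19 or np.hypot(f[0],f[1])>8: break
for l in L: print(*l)
print(s['clock'],s['grip_width'],s['moment'])
```

```text
False [ 482.95384546 -170.03985012  143.13096635] [ 1.02491998 -0.49472235  0.26010043]
snap 121.41343360845356
142.2 2.2 -1.7 1.1
141.2 2.8 -0.8 1.6
140.2 2.3 -0.2 3.3
139.2 2.6 -0.8 2.4
138.1 2.6 -0.3 3.2
137.1 2.7 0.6 4.7
136.1 2.3 1.0 4.3
135.1 2.0 0.1 5.0
134.1 2.2 -0.9 5.1
133.2 2.0 -1.0 6.2
132.3 2.6 -1.0 6.7
131.3 2.3 1.0 7.5
130.4 0.6 0.1 7.6
129.4 1.0 0.6 8.2
128.5 1.6 0.8 9.0
127.6 0.8 0.2 9.9
126.7 1.4 0.1 10.6
125.7 1.0 -0.5 11.9
124.8 -0.0 -0.1 11.6
123.9 -0.3 0.9 12.7
123.0 1.0 0.8 13.6
121.4 0.6 -0.4 9.4
120.5 -0.0 -1.0 9.8
119.5 0.7 -0.6 10.9
118.6 -0.2 1.0 12.1
117.7 -0.7 0.7 12.7
116.7 -1.9 0.1 13.0
115.8 -2.1 1.2 14.3
24.1417 21.420122293862498 [ 0.1318597   0.39648429 -0.08845933]
```

The force peaked at 13.6 N, dropped at the snap, then rose at the stage's spring rate, so the cover is home. Now I ease up, let go and check.

Run:
```python
from h import *
bot.dwell(.3); s=bot.read_state(); print(s['ft_force'])
bot.servo_line(np.array([482.9,-170.0,125.5]),speed=25); s=bot.read_state(); print(s['ee_pos'],s['ft_force'])
bot.move_gripper(60); bot.dwell(.2)
bot.servo_line(np.array([482.9,-170.0,216.]),speed=80); bot.dwell(.4)
c,s,P,r=look(102,'w_end',lo=-4); blue(c,s,102)
m=cv2.inRange(cv2.cvtColor(c['image'],cv2.COLOR_BGR2HSV),(105,120,40),(130,255,255))>0
z=P[...,2][m]; pl=m&(P[...,2]>95)&(P[...,2]<110); Q=P[pl]; A=np.c_[Q[:,:2]-Q[:,:2].mean(0),np.ones(len(Q))]
print('plate plane slopes,z',np.linalg.lstsq(A,Q[:,2],rcond=None)[0])
a=bot.read_camera('scene')['image']; A=cv2.resize(a[110:220,190:300],(400,400),interpolation=cv2.INTER_CUBIC); B=cv2.resize(c['image'][80:300,180:400],(400,400))
cv2.imwrite('pics/end.png',np.hstack([A,B])); print(bot.read_state()['clock'])
```

```text
[-2.00045479e+00 -9.85803066e-03  1.38637350e+01]
[ 482.98091511 -170.06500533  125.49119194] [ 1.6378277  -1.65979558  4.74329292]
w_end z 101.8 rect [ 482.67 -170.46] [70.1 94.7] 14.29 tcp [ 482.89 -169.99  215.92] clock 27.35
 blue [ 482.28 -169.26] [70.4 85.1] 14.31
plate plane slopes,z [-3.49900250e-04  3.93061653e-04  1.01799405e+02]
27.45
```

View pics/end.png

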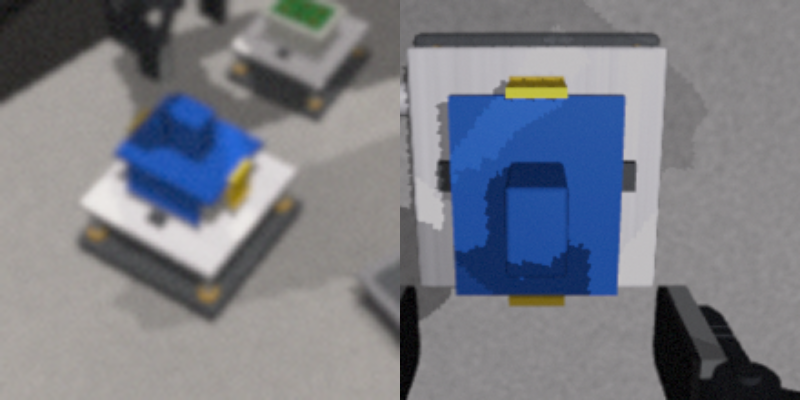

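The picture shows the cover flush and level on the carrier: top at z = 101.8 mm against 102 expected, tilt below 0.001, turn 14.3°. Both yellow clips are upright and the gripper is clear.

```bash
python3 -c "
from rig import bot
bot.finish_job()"
```

```text
the job is handed in; nothing more can be done
```

The blue cover is clipped home on the middle-sized stage's carrier, and I handed the job in at about 27.5 s on the robot clock. The hand-in reports no verdict.

**What I did:** I picked the stage by size: 120 mm plate, 60×84 mm carrier with six dies, top at 96 mm. I gripped the cover by its handle, gripping once and releasing first to measure the wrist camera's bias (about 0.3 mm across the jaws). I then pressed straight down in 1 mm steps. The force at the end of each step reached 13.6 N, fell to 9.4 N as the clips snapped, then rose at the stage's spring rate to 14.3 N, where I stopped. I eased up, let go and backed off.

**Last checks:**
- **Height and tilt:** the plate's top is at 101.8 mm (102 expected, so home and the stage back up), with tilt below 0.001 rad.
- **Turn:** the cover is at 14.3°, matching the carrier's 14.3°.
- **Centre:** it is within about 0.7 mm of the carrier's centre as the wrist camera measured it. The colour and depth outlines disagreed by about 1.2 mm along y. The top camera had placed the carrier about 2.3 mm differently in y, and I trusted the wrist camera.
- **Clips:** both look closed in the picture and the snap shows in the force, but I did not measure their angles.
- **Other things on the bench:** I did not re-measure them. I carried the cover high, and no unexpected contact force showed at the points I logged.

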